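Pack the punch and latch the leatherworker's case

ROBOT

A 6-joint arm with a two-finger parallel gripper is mounted at the origin on the work surface. World frame = base frame: x ahead of the robot, y to its left, z up, the work surface at z = 0. Lengths are in m, angles in rad, forces in N, time in s.
With the tool pointing down it reaches from about 0.25 to 0.775 m from the base axis. Payload 4 kg.
Tool frame: the origin (TCP) lies between the finger pads; the fingertips stand 25 mm ahead of it and the grasp point (between the pads) lies 6 mm ahead of it (robot.tip_reach is the z of the fingertips in the tool frame, in m); z points along the fingers, y is the line along which they close (so a half turn about z gives the same grasp; the last joint's range is limited). The gripper opens to 94 mm and grips with 3 to 60 N. Pads are 16 mm wide; open, the fingers measure 119 mm over their backs; the gripper's body (75 mm by 177 mm) begins 78 mm behind the grasp point.
Start: joints at [-1.305, 0.087, 1.371, -0, 1.684, -0.103], TCP at [0.198, -0.513, 0.205] pointing down, gripper open.
Joint ranges: [-3.1, 3.1], [-0.76, 2.03], [0.27, 2.55], [-1.08, 4.22], [0.17, 2.65], [-2.57, 2.57]. Speed limits (rad/s): [2.79, 2.79, 3.14, 3.14, 3.14, 3.14].

INTERFACE

Orientations are given as [roll, pitch, yaw] about the fixed x, y, z axes, in that order (R = Rz(yaw) Ry(pitch) Rx(roll)).
In Python, from bench import robot gives the robot as it stands. The module is installed in compiled form; this text tells all that it offers.
- The arm moves only by the shell command python3 -m handwheel 'ROWS'. ROWS is JSON, a list of rows, each a list of 3 entries, a list of its own where there are three numbers: the turn, a rotation vector about the world's x, y, z in units of 90 degrees (1.0 is 90 degrees), then the shift along the world's x, y, z in units of 0.05 m (1.0 is 0.05 m), then the closure, from 0 (fully open) to 1 (shut). A call has 1 to 5 rows; each row shifts and turns the commanded pose from where the row before left it; what a row does not reach is not made up. A row lasts 1/10 s, in which the tool goes at most 50 mm and 8.59 degrees, less where a joint would pass 70% of its speed; a pose out of reach is approached as far as the arm can. A call with a number of a shift or a turn outside -1 to 1 is refused whole. A call with a gripper value outside its range is refused whole. The fingers move at their own pace and stop on an object; the grip force is fixed at half the most. Time passes only in rows, so rows that do not move let the fingers close. It gives the time, the measured TCP pose, the force, the opening and the grip force at its end, in the units of the state.
- robot.get_obs(): the state, without advancing time (a new reading comes with each control period).
- robot.snapshot(name): name is "scene" or "top" or "wrist"; returns (picture, depth): 420x560x3 uint8, red, green, blue; 420x560 float32, m along the optical axis (not along the pixel's ray), 0 where there is no reading.
- robot.calibration(name): a dict with "mtx" (3x3 intrinsics, pixels), "extrinsics" (4x4, takes a point from camera to world coordinates); the wrist camera has in their place "hand_eye" (4x4, takes a point from camera to tool coordinates, whose origin is the TCP and whose axes are the flange's). Camera axes: x right, y down, z forward; pixel columns grow to the right and rows downward; lengths in m; the calibration is good to about 2 mm. A picture is of the moment at which its call begins: read the wrist's pose just before it. calibration takes no time and is no camera call.
- robot.close_job(): hands the job in; it is judged then, once.
Trained networks look in the newest picture that a camera, given by its name, has taken for a name from the list of things; names that differ only in an ending like _2 or _b are one class to them, and where a whole thing is asked for, a point or a joint stands for the part that bears it (a point fixed in the world has none). Each returns a list of dicts, best first, with "p" (0 to 1); they miss things now and then, are a little off and sometimes report something else, mostly with a low value. They report only what shows in the picture. A call takes as long as a camera call. They do not tell look-alikes from the thing itself.
- robot.boxes_of(query, camera): "bbox" ([left, top, right, bottom] in pixels, round what is visible of it).
The state is a dict: "time": time; "joint_positions": joint angles; "qvel": joint speeds; "joint_torque": joint torques, N m; "tool_pos": TCP position; "ee_rot": TCP orientation; "wrist_force": force on the tool from outside, world axes, zero at the start; "wrist_torque": the same for the moment, N m; "width": finger opening in m; "finger_force": force on a finger pad.
Only numpy, scipy, OpenCV 4.12 (cv2) and the standard library are available. Lean on these libraries where they do the work, as an engineer would, in place of code of your own. Each camera call takes 0.05 s, during which the arm holds its last target. There are 200 camera calls.

TASK

Put the steel strap-end punch into the open tool case and shut the lid. Then swing the latch's wire loop over the hook on the lid and press the latch lever down flat until it snaps past its centre, so that the case is pulled shut. Leave the cup, the jar and the stone block where they are.

Things in the scene. Friction and masses are not known exactly. Their poses are not given: they have to be found in the camera images.
- case: Black plastic tool case, fixed to the bench, 230 (its x) x 170 mm (its y). Origin: centre of its footprint on the bench, z up. From x=-115 to -15 mm a solid end block, flat top at z=70 mm, carries the draw latch; from x=-15 to +115 mm lies the open compartment. The lid, shut, covers it with its top at z=70 mm, level with the end block.
- compartment (a point): Centre of the compartment's floor (case x=47, y=0, z=10 mm); axes as the case's. Inner space 124 mm (x) by 158 mm (y), open at the top; rim at z=60 mm above the bench.
- lid_hinge (a point): Middle of the lid's hinge line (case x=115, y=0, z=60 mm), which is parallel to the case's y and lies on the lid's underside.
- case_lid (a joint): Lid angle, rad: 0 = shut, 1.57 = upright, 2.1 = fully open, leaning outwards. Lid 129 mm from hinge line to free edge, 170 mm wide, 10 mm thick. The hinge rubs (about 0.22 N m): the lid stays where it is left and must be pushed all the way shut.
- lid_edge (a point): Middle of the lid's free edge, half-way through its thickness; axes as the lid's: x from free edge to hinge, z out of its outer face. With the lid shut these equal the case's axes.
- keeper_seat (a point): Where the loop's bar centre sits when latched; lid shut: case x=10, y=0, z=88 mm (18 mm above the lid). Axes as lid_edge. Keeper: steel hook 20 mm wide (y); post 7 mm thick, its near face 4.5 mm to -x of here; lip 7 to 11 mm above here, ending 2.5 mm to +x. The bar goes over the lip, down at least 8 mm to +x of here, then in -x under the lip before it is let go (else it may lift off).
- latch_pivot (a point): Fixed pivot pin of the latch lever on the end block: case x=-35, y=0, z=94 mm (24 mm above the block's top); axes as the case's; the pin lies along y.
- latch_lever (a joint): Lever angle, rad: 0 = flat and locked, pointing to case -x; 1.57 = up; to 2.4 leaning to the lid. Steel, 22 mm wide, 46 mm from pin to tip, 5 mm thick (at the tip the outer face is 6.5 mm off the line through the pin). Rubs (0.05 N m), stays where left. With the loop hooked, pressing it down stretches the loop until about 0.3 rad, then it pulls itself flat; a few newtons at the tip do it.
- lever_tip (a point): Near the lever's tip: 44 mm from the pivot pin, 4 mm towards the outer face (the upper one when flat).
- latch_loop (a joint): Angle of the loop against the lever, rad: 0 when latched; grows as the loop is folded back over the lever. latch_loop minus latch_lever is the loop's own slope: 0 = level, pointing to case +x; 1.57 = upright; pi = folded back, pointing to -x. Rubs (0.03 N m), stays where left.
- loop_pin (a point): Pin on which the loop turns on the lever, along y, 20 mm from latch_pivot; lever flat: 19.1 mm to -x of the pivot and 5.9 mm below it. It turns with the lever; moving the loop's bar also swings the lever.
- loop_end (a point): Centre of the loop's end bar, 61.6 mm from loop_pin (sprung, 5 N per mm: gives 3 mm in, 7 mm out; 2.5 mm out when latched). Bar along case y, 9 mm thick, a free roller with 13 mm discs at its ends, 52 mm long over them. Grip it by these ends, 52 mm across; the loop turns freely on it. Side wires 5.6 mm thick, 30 mm apart inside.
- punch_centre (a point): Centre of the loose steel strap-end punch, 110 mm long (its x), 16 mm high, lying flat on the bench: shank 16 mm wide from x=-55 to +25 mm, blade block 30 mm wide from +25 to +55 mm. About 180 g. z up.
- cup: White ceramic cup, 82 mm in diameter, 98 mm high; origin under its centre. Not to be moved.
- rivet_jar: Glass jar with steel cap, 60 mm in diameter, 75 mm high; origin under its centre. Not to be moved.
- stone: Grey granite block 150 x 100 x 35 mm; origin under its centre. Not to be moved.
Mind the look-alikes: they are no part of the job. Leave any purple look-alike of the part that bears punch_centre alone.

How it is judged:
By the outcome, as a careful person would: the job done as asked, in the order asked, and still so for the second after the job is handed in, with the robot touching nothing.
It also fails if it takes over 72 s, if anything falls off the work surface, if the arm or the gripper's body presses on something with over 40 N, if the wrist force passes 120 N, or if a joint passes its speed limit or range.

## Working session

There is one attempt and no reset: what is moved stays moved. The work goes in short steps, Python scripts to look and compute and a shell command to move; the robot and the scene stay as the last step left them, time stands still between calls to the robot, and variables do not carry over. Pictures are saved under pics/ and viewed, at most 10 in all, crops included, and the job is handed in when it is done.

```bash
mkdir -p pics; cat > h.py <<'E'
import numpy as np, cv2
from scipy.spatial.transform import Rotation as R
from bench import robot
def snap(cam):
    o=robot.get_obs(); p,d=robot.snapshot(cam); c=robot.calibration(cam)
    if 'extrinsics' in c: T=np.array(c['extrinsics'])
    else:
        W=np.eye(4); W[:3,:3]=R.from_euler('xyz',o['ee_rot']).as_matrix(); W[:3,3]=o['tool_pos']
        T=W@np.array(c['hand_eye'])
    return p,d,np.array(c['mtx']),T
def cloud(d,K,T):
    v,u=np.mgrid[:d.shape[0],:d.shape[1]]
    P=np.stack([(u-K[0,2])/K[0,0]*d,(v-K[1,2])/K[1,1]*d,d],-1)
    W=P@T[:3,:3].T+T[:3,3]; W[d<=0]=np.nan
    return W
def save(n,p): cv2.imwrite('pics/'+n+'.png',cv2.cvtColor(p,cv2.COLOR_RGB2BGR))
E
python3 - <<'E'
from h import *
for c in ['top','scene']:
    p,d,K,T=snap(c); W=cloud(d,K,T); save(c+'0',p); np.savez('pics/'+c+'0',p=p,W=W,d=d,K=K,T=T)
    for q in ['case','case_lid','latch_lever','latch_loop','punch_centre','cup','rivet_jar','stone','keeper_seat']:
        for b in robot.boxes_of(q,c)[:3]:
            l,t,r,bb=b['bbox']; u,v=int((l+r)/2),int((t+bb)/2)
            print(c,q,round(b['p'],2),np.round(b['bbox']).astype(int),np.round(W[v,u],3))
E
python3 -c "
import cv2,numpy as np
a=cv2.imread('pics/top0.png');b=cv2.imread('pics/scene0.png')
"
```

```text
top case 0.63 [175 190 294 268] [0.55  0.161 0.01 ]
top case_lid 0.9 [179 197 216 262] [0.532 0.252 0.127]
top latch_lever 0.64 [176 194 218 262] [0.534 0.254 0.134]
top latch_lever 0.5 [264 227 293 243] [0.53  0.028 0.072]
top latch_lever 0.42 [358 259 380 276] [ 0.443 -0.23   0.077]
top punch_centre 0.61 [371 203 391 238] [ 0.586 -0.278  0.017]
top punch_centre 0.56 [317 223 357 238] [ 0.553 -0.145  0.011]
top punch_centre 0.56 [326 153 342 191] [ 0.73  -0.133  0.011]
top cup 0.73 [413 233 449 263] [ 0.508 -0.431  0.001]
top stone 0.94 [127 206 170 261] [0.525 0.411 0.039]
top stone 0.21 [179 195 217 259] [0.54  0.252 0.129]
top keeper_seat 0.67 [180 193 219 259] [0.541 0.248 0.12 ]
top keeper_seat 0.35 [413 235 449 262] [ 0.508 -0.431  0.001]
scene case 0.67 [232 140 352 245] [0.457 0.21  0.016]
scene case_lid 0.7 [292 139 349 198] [0.539 0.251 0.126]
scene latch_lever 0.72 [248 183 273 195] [0.511 0.04  0.123]
scene latch_loop 0.52 [246 188 261 194] [0.531 0.    0.146]
scene latch_loop 0.29 [ 87 251 128 302] [ 0.532 -0.42   0.091]
scene punch_centre 0.9 [249 276 278 310] [ 0.744 -0.142  0.018]
scene punch_centre 0.6 [197 243 238 266] [ 0.554 -0.146  0.015]
scene punch_centre 0.58 [162 278 202 301] [ 0.603 -0.281  0.011]
scene cup 0.77 [ 89 251 128 302] [ 0.534 -0.419  0.091]
scene rivet_jar 0.65 [151 226 173 260] [ 0.462 -0.253  0.053]
scene rivet_jar 0.26 [244 184 257 193] [0.514 0.002 0.144]
scene stone 0.95 [338 167 374 196] [0.571 0.396 0.038]
scene keeper_seat 0.78 [292 140 352 200] [0.546 0.249 0.126]
```

View pics/top0.png

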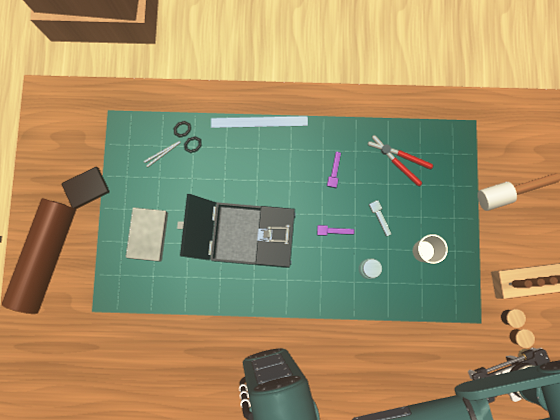

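View pics/scene0.png

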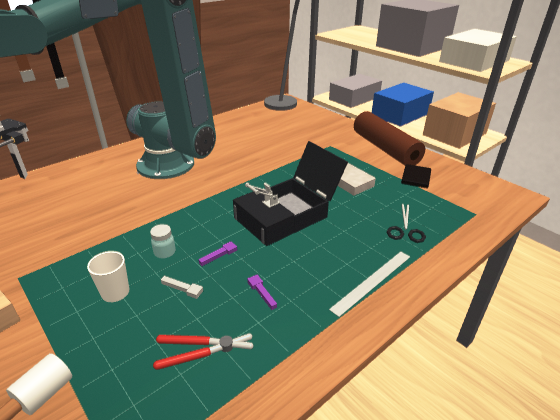

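The steel part is at top (381,219). The purple look-alikes are at (336,231) and (334,170), and I leave those alone. The case is at (238,235) with its lid open to the left, so case +x points roughly to world +y.

```bash
python3 - <<'E'
from h import *
D=np.load('pics/top0.npz'); W=D['W']; p=D['p']
def fit(m,name):
    xy=W[m][:,:2].astype(np.float32); r=cv2.minAreaRect(xy*1000); print(name,m.sum(),'rect',np.round(r[0],1),np.round(r[1],1),round(r[2],1),'med z',np.median(W[m][:,2]))
    return xy
X,Y,Z=W[...,0],W[...,1],W[...,2]
box=np.zeros(Z.shape,bool); box[203:272,180:298]=1
m=box&(Z>.062)&(Z<.078)&(Y<.11)
fit(m,'endblock')
m=box&(Z>.05)&(Z<.075)&(Y<.235); fit(m,'rim+block')
m=np.zeros(Z.shape,bool); m[196:242,366:396]=1
m&=(Z>.006)&(Z<.03); xy=fit(m,'punch'); 
sat=cv2.cvtColor(p,cv2.COLOR_RGB2HSV)
m2=np.zeros(Z.shape,bool); m2[196:242,366:396]=1; m2&=(sat[...,1]<60)&(sat[...,2]>100); fit(m2,'punch col')
vu=np.argwhere(m2); print(vu.min(0),vu.max(0))
for v in range(vu[:,0].min(),vu[:,0].max()+1,3):
    r=W[v][m2[v]]; 
    if len(r): print(v,np.round(r.mean(0),3),len(r))
box2=np.zeros(Z.shape,bool); box2[215:255,240:300]=1
m=box2&(Z>.08); print('latch pts',np.round(W[m][::6],3).tolist())
m=box&(Z>.075)&(Y>.2); print('lid'); 
q=W[m]; print(np.round(q[::60],3).tolist())
a=cv2.resize(p[190:275,170:300],None,fx=5,fy=5,interpolation=3); b=cv2.resize(p[190:275,360:400],None,fx=5,fy=5,interpolation=3)
save('crop',np.hstack([a[:,:600],b]))
E
```

```text
endblock 1768 rect [524.7  45.4] [172.7 125.6] 0.7 med z 0.06917415652421088
rim+block 2288 rect [528.6 106.4] [245.  170.5] 86.6 med z 0.06841699671382151
punch 321 rect [ 591.9 -278.6] [ 87.3 137.6] 89.8 med z 0.013532200117166271
punch col 272 rect [ 593.1 -277. ] [112.1  33.2] 22.0 med z nan
[200 369] [235 390]
200 [ 0.649 -0.269  0.001] 3
203 [ 0.637 -0.259  0.014] 10
206 [nan nan nan] 12
209 [ 0.62  -0.264  0.012] 11
212 [ 0.61  -0.265  0.013] 10
215 [ 0.601 -0.274  0.017] 6
218 [ 0.592 -0.279  0.015] 7
221 [ 0.584 -0.282  0.012] 7
224 [ 0.575 -0.288  0.013] 7
227 [ 0.566 -0.291  0.013] 7
230 [ 0.557 -0.295  0.015] 6
233 [ 0.548 -0.298  0.014] 6
latch pts [[0.548, 0.006, 0.145], [0.545, 0.001, 0.151], [0.545, 0.048, 0.109], [0.544, 0.031, 0.127], [0.544, 0.014, 0.13], [0.543, -0.002, 0.145], [0.542, 0.054, 0.11], [0.541, 0.037, 0.122], [0.541, 0.02, 0.131], [0.54, 0.003, 0.148], [0.54, 0.068, 0.099], [0.537, 0.001, 0.149], [0.537, 0.065, 0.099], [0.535, 0.047, 0.132], [0.534, 0.065, 0.105], [0.531, 0.047, 0.138], [0.531, 0.065, 0.104], [0.528, 0.047, 0.138], [0.528, 0.064, 0.10
[... 371 characters left out ...]
, 0.049, 0.118], [0.505, 0.033, 0.126], [0.504, 0.016, 0.139], [0.501, 0.008, 0.15], [0.499, -0.0, 0.147]]
lid
[[0.597, 0.277, 0.174], [0.594, 0.263, 0.16], [0.593, 0.249, 0.131], [0.592, 0.236, 0.104], [0.59, 0.222, 0.082], [0.569, 0.267, 0.163], [0.567, 0.253, 0.133], [0.565, 0.24, 0.111], [0.562, 0.228, 0.092], [0.558, 0.23, 0.079], [0.551, 0.231, 0.086], [0.544, 0.232, 0.097], [0.539, 0.235, 0.095], [0.535, 0.229, 0.077], [0.516, 0.273, 0.171], [0.513, 0.259, 0.145], [0.51, 0.251, 0.128], [0.507, 0.239, 0.094], [0.492, 0.277, 0.171], [0.488, 0.265, 0.149], [0.485, 0.253, 0.125], [0.482, 0.24, 0.1], [0.478, 0.226, 0.075], [0.463, 0.274, 0.165], [0.459, 0.267, 0.145], [0.457, 0.24, 0.092]]
```

View pics/crop.png

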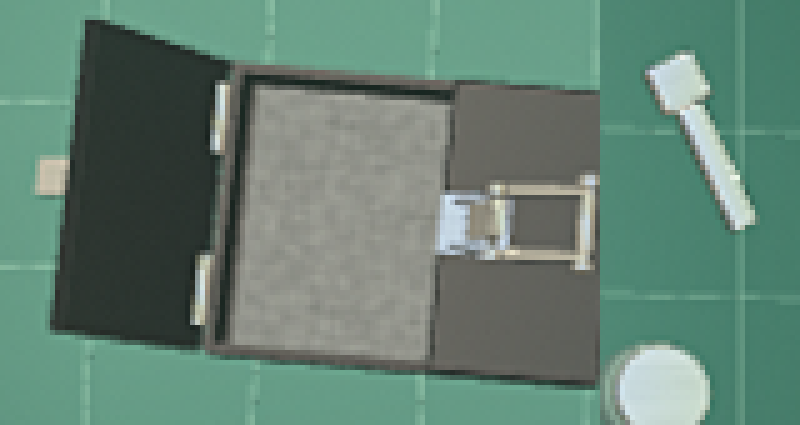

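The crop confirms the choice: grey steel punch with its blade end towards world +x. The loop is folded back towards case -x with its bar at about z=0.148. Next I move over the punch for a closer look.

```bash
python3 -c "
from h import *
o=robot.get_obs();print(np.round(o['ee_rot'],3));print(np.round(R.from_euler('xyz',o['ee_rot']).as_matrix(),3));print(np.round(robot.calibration('wrist')['hand_eye'],3),robot.tip_reach,o['time'])"
python3 -m handwheel '[[[0,0,0],[0.8,0.8,0.6],0],[[0,0,0],[0.8,0.5,0.3],0],[[0,0,0],[0.8,0.5,0],0],[[0,0,0],[0.8,0.5,0],0],[[0,0,0],[0.8,0.5,0],0]]'
python3 -m handwheel '[[[0,0,0],[0.8,0.5,0],0],[[0,0,0],[0.8,0.5,0],0],[[0,0,0],[0.8,0.5,0],0],[[0,0,0],[0.8,0.5,0],0],[[0,0,0],[0,0,0],0]]'
python3 -m handwheel '[[[0,0,0],[0,0,0],0],[[0,0,0],[0,0,0],0]]'
python3 - <<'E'
from h import *
p,d,K,T=snap('wrist');W=cloud(d,K,T);save('w1',p);np.savez('pics/w1',p=p,W=W)
print([(round(b['p'],2),np.round(b['bbox'])) for b in robot.boxes_of('punch_centre','wrist')])
hs=cv2.cvtColor(p,cv2.COLOR_RGB2HSV)
m=(W[...,2]>.007)&(W[...,2]<.03)&(hs[...,1]<70)&(abs(W[...,0]-.594)<.09)&(abs(W[...,1]+.278)<.07)
m=cv2.morphologyEx(m.astype(np.uint8),cv2.MORPH_OPEN,np.ones((3,3)))
n,l,s,c=cv2.connectedComponentsWithStats(m); k=1+np.argmax(s[1:,4]); q=W[l==k]; print(s[k])
r=cv2.minAreaRect((q[:,:2]*1000).astype(np.float32)); print(r,np.median(q[:,2]))
E
```

```text
[ 3.141 -0.     0.369]
[[ 0.933  0.361  0.   ]
 [ 0.361 -0.933 -0.   ]
 [ 0.     0.    -1.   ]]
[[ 0.    -0.963 -0.27   0.078]
 [ 1.     0.     0.     0.   ]
 [-0.    -0.27   0.963 -0.18 ]
 [ 0.     0.     0.     1.   ]] 0.025 1.0
time: 1.5
tool_pos: [0.3909, -0.3807, 0.2442]
ee_rot: [3.14, -0.0, 0.368]
wrist_force: [0.4, -1.0, 0.6]
width: 0.094
finger_force: 0.0
time: 2.0
tool_pos: [0.5534, -0.2778, 0.2424]
ee_rot: [-3.139, -0.001, 0.376]
wrist_force: [-0.2, -0.9, -0.5]
width: 0.0936
finger_force: 0.0
time: 2.2
tool_pos: [0.5488, -0.2824, 0.2438]
ee_rot: [3.141, 0.001, 0.368]
wrist_force: [-0.9, -0.5, -0.4]
width: 0.0942
finger_force: 0.0
[(0.8, array([137., 115., 221., 163.])), (0.71, array([274., 108., 304., 195.])), (0.55, array([188.,   1., 225.,  37.]))]
[ 275  106   25   87 1338]
((589.169677734375, -275.8960266113281), (109.5806884765625, 30.070119857788086), 21.697973251342773) 0.016589708166532602
```

Length and width come out as 109.6 x 30 mm, as they should. Punch centre is (0.589, -0.276) and its yaw is 21.7°. I grasp near the centre of mass.

```bash
python3 -m handwheel '[[[0,0,0],[0.47,0.09,-0.5],0],[[0,0,0],[0.46,0.09,-0.7],0],[[0,0,0],[0,0,-0.8],0],[[0,0,0],[0,0,-0.8],0],[[0,0,0],[0,0,0],0]]'
python3 -m handwheel '[[[0,0,0],[0,0,-0.5],0],[[0,0,0],[0,0,-0.4],0],[[0,0,0],[0,0,-0.3],0],[[0,0,0],[0,0,-0.3],0],[[0,0,0],[0,0,0],0]]'
python3 -m handwheel '[[[0,0,0],[0,0,0],0],[[0,0,0],[0,0,0],0]]'
```

```text
time: 2.8
tool_pos: [0.591, -0.2715, 0.096]
ee_rot: [-3.13, 0.009, 0.367]
wrist_force: [-0.6, -0.3, -0.5]
width: 0.094
finger_force: 0.0
time: 3.3
tool_pos: [0.5948, -0.2727, 0.0272]
ee_rot: [-3.139, 0.002, 0.368]
wrist_force: [-0.6, 0.7, -0.4]
width: 0.0937
finger_force: 0.0
time: 3.5
tool_pos: [0.5969, -0.2734, 0.0303]
ee_rot: [3.14, -0.002, 0.369]
wrist_force: [0.4, 0.7, -0.6]
width: 0.0939
finger_force: 0.0
```

```bash
python3 -m handwheel '[[[0,0,0],[0,0,0],0.8],[[0,0,0],[0,0,0],0.8],[[0,0,0],[0,0,0],0.8],[[0,0,0],[0,0,0],0.8],[[0,0,0],[0,0,0],0.8]]'
python3 -m handwheel '[[[0,0,0],[0,0,0],0.8],[[0,0,0],[0,0,0.3],0.8],[[0,0,0],[0,0,0.6],0.8],[[0,0,0],[0,0,0.8],0.8],[[0,0,0.09],[0,0.2,0.8],0.8]]'
python3 -m handwheel '[[[0,0,0.092],[-0.15,0.6,0.8],0.8],[[0,0,0.092],[-0.15,0.8,0.8],0.8],[[0,0,0.092],[-0.15,0.8,0.8],0.8],[[0,0,0.092],[-0.15,0.8,0.4],0.8],[[0,0,0.092],[-0.15,0.8,0],0.8]]'
python3 -m handwheel '[[[0,0,0.092],[-0.15,0.8,0],0.8],[[0,0,0.092],[-0.15,0.8,0],0.8],[[0,0,0],[-0.15,0.5,0],0.8],[[0,0,0],[0,0.5,0],0.8],[[0,0,0],[0,0,0],0.8]]'
python3 -m handwheel '[[[0,0,0],[0,0,0],0.8],[[0,0,0],[0,0,0],0.8],[[0,0,0],[0,0,0],0.8]]'
```

```text
time: 4.0
tool_pos: [0.596, -0.2728, 0.0288]
ee_rot: [3.141, 0.0, 0.369]
wrist_force: [0.7, 0.1, 0.9]
width: 0.0574
finger_force: 0.0
time: 4.5
tool_pos: [0.5956, -0.2636, 0.1557]
ee_rot: [3.141, 0.0, 0.512]
wrist_force: [0.8, -0.0, 0.1]
width: 0.0196
finger_force: 0.0
time: 5.0
tool_pos: [0.5614, -0.0821, 0.2899]
ee_rot: [3.131, -0.001, 1.238]
wrist_force: [-0.1, 0.1, -0.1]
width: 0.0189
finger_force: 0.0
time: 5.5
tool_pos: [0.5375, 0.0496, 0.2852]
ee_rot: [3.139, -0.001, 1.526]
wrist_force: [-0.1, -0.2, -0.6]
width: 0.0189
finger_force: 0.0
time: 5.8
tool_pos: [0.5381, 0.0459, 0.2835]
ee_rot: [3.141, 0.0, 1.52]
wrist_force: [-0.3, -0.9, 0.3]
width: 0.0186
finger_force: 0.0
```

The fingers had not closed before the lift, so the punch is still on the bench. While I am here, I measure the case and latch from the wrist camera.

```bash
python3 - <<'E'
from h import *
p,d,K,T=snap('wrist');W=cloud(d,K,T);save('w2',p);np.savez('pics/w2',p=p,W=W,K=K,T=T)
X,Y,Z=np.moveaxis(W,-1,0)
m=(abs(Z-.07)<.004)&(Y<.12)&(Y>-.05)
m=cv2.morphologyEx(m.astype(np.uint8),cv2.MORPH_OPEN,np.ones((5,5)))>0
print('block',m.sum(),cv2.minAreaRect((W[m][:,:2]*1000).astype(np.float32)))
m=(abs(Z-.06)<.003)&(Y>.09)&(Y<.24)
print('rim',m.sum(),cv2.minAreaRect((W[m][:,:2]*1000).astype(np.float32)))
m=(Z>.005)&(Z<.02)&(Y>.08)&(Y<.24)&(abs(X-.53)<.1)
m=cv2.morphologyEx(m.astype(np.uint8),cv2.MORPH_OPEN,np.ones((5,5)))>0
print('floor',m.sum(),cv2.minAreaRect((W[m][:,:2]*1000).astype(np.float32)),np.median(Z[m]))
for q in ['latch_lever','latch_loop','keeper_seat','case_lid']:
    print(q,[(round(b['p'],2),np.round(b['bbox'])) for b in robot.boxes_of(q,'wrist')][:2])
E
```

```text
block 8245 ((523.5633544921875, 37.25838851928711), (100.17860412597656, 170.1285400390625), 86.49584197998047)
rim 2111 ((530.4345703125, 153.6431884765625), (132.58383178710938, 170.57130432128906), 86.83036804199219)
floor 11380 ((530.1995849609375, 149.2320556640625), (124.60983276367188, 158.67861938476562), 86.56101989746094) 0.01067544844456031
latch_lever [(0.47, array([243., 180., 294., 241.]))]
latch_loop [(0.74, array([243., 181., 293., 243.])), (0.68, array([186.,   0., 353., 248.]))]
keeper_seat [(0.7, array([187.,   2., 356.,  38.])), (0.55, array([247., 168., 296., 243.]))]
case_lid [(0.65, array([188.,   2., 355.,  41.]))]
```

View pics/w2.png

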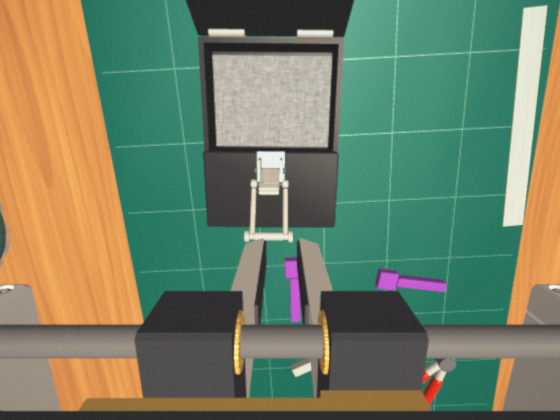

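The image shows the compartment at (273,100), the lever at (270,170) and the loop bar at row 237, columns 243–293. All case sizes match. The origin is (0.5275, 0.1022) and the yaw is 86.56°. I go back for the punch and work out the latch state.

```bash
python3 -m handwheel '[[[0,0,-0.09],[0.1,-0.4,0],0],[[0,0,-0.092],[0.15,-0.8,0],0],[[0,0,-0.092],[0.15,-0.8,0],0],[[0,0,-0.091],[0.15,-0.8,-0.2],0],[[0,0,-0.091],[0.15,-0.8,-0.4],0]]'
python3 -m handwheel '[[[0,0,-0.091],[0.15,-0.8,-0.5],0],[[0,0,-0.091],[0.15,-0.8,-0.3],0],[[0,0,-0.091],[0.15,-0.8,0],0],[[0,0,0],[0,-0.4,0],0],[[0,0,0],[0,0,0],0]]'
python3 -m handwheel '[[[0,0,0],[0,0,0],0],[[0,0,0],[0,0,0],0]]'
python3 - <<'E'
from h import *
W=np.load('pics/w2.npz')['W'].reshape(-1,3)
c,s=np.cos(1.5108),np.sin(1.5108); A=np.array([[c,s],[-s,c]])
C=np.c_[(W[:,:2]-[.5275,.1022])@A.T,W[:,2]]*1000
C=C[(abs(C[:,1])<40)&(C[:,2]>76)&(C[:,2]<175)&(C[:,0]<60)&(C[:,0]>-125)]
for x in range(-120,10,5):
    q=C[(C[:,0]>=x)&(C[:,0]<x+5)]
    if len(q)>3: print(x,len(q),'y',np.round(np.percentile(q[:,1],[2,98])),'z',np.round(np.percentile(q[:,2],[5,50,95]),1))
L=(np.c_[(W[:,:2]-[.5275,.1022])@A.T,W[:,2]]*1000); L=L[(L[:,0]>118)&(L[:,0]<200)&(abs(L[:,1])<80)&(L[:,2]>70)]
if len(L): print('lid',np.polyfit(L[:,0],L[:,2],1),len(L))
p,d,K,T=snap('wrist');W=cloud(d,K,T);np.savez('pics/w3',p=p,W=W)
hs=cv2.cvtColor(p,cv2.COLOR_RGB2HSV)
m=(W[...,2]>.007)&(W[...,2]<.03)&(hs[...,1]<70)&(abs(W[...,0]-.594)<.09)&(abs(W[...,1]+.278)<.07)
m=cv2.morphologyEx(m.astype(np.uint8),cv2.MORPH_OPEN,np.ones((3,3)))
n,l,st,cc=cv2.connectedComponentsWithStats(m); k=1+np.argmax(st[1:,4]); q=W[l==k]
print(cv2.minAreaRect((q[:,:2]*1000).astype(np.float32)))
E
```

```text
time: 6.55
tool_pos: [0.574, -0.135, 0.2552]
ee_rot: [3.137, -0.002, 0.8]
wrist_force: [0.6, 0.4, -0.0]
width: 0.0558
finger_force: 0.0
time: 7.05
tool_pos: [0.5949, -0.2755, 0.2127]
ee_rot: [-3.141, 0.001, 0.376]
wrist_force: [0.5, 0.1, -0.5]
width: 0.0931
finger_force: 0.0
time: 7.25
tool_pos: [0.5958, -0.2712, 0.2145]
ee_rot: [3.141, -0.001, 0.38]
wrist_force: [0.4, 0.0, 0.3]
width: 0.094
finger_force: 0.0
-105 90 y [-25.  25.] z [146.2 147.9 150.7]
-100 241 y [-24.  24.] z [145.1 148.3 150.5]
-95 130 y [-25.  25.] z [141.3 144.3 149. ]
-90 57 y [-20.  21.] z [136.8 139.3 141.6]
-85 51 y [-20.  20.] z [133.6 136.3 138.4]
-80 54 y [-20.  20.] z [130.2 132.6 135.3]
-75 50 y [-20.  20.] z [126.6 129.2 131.3]
-70 51 y [-20.  20.] z [123.3 125.8 127.7]
-65 48 y [-20.  21.] z [120.1 122.5 124.6]
-60 50 y [-20.  20.] z [116.8 119.1 121.6]
-55 117 y [-20.  20.] z [112.8 138.4 140.4]
-50 193 y [-20.  20.] z [106.1 135.4 139.5]
-45 203 y [-19.  18.] z [100.5 120.4 133.9]
-40 157 y [-16.  17.] z [ 97.6 107.7 114.7]
-35 128 y [-17.  17.] z [ 95.6  99.4 102.4]
-30 31 y [-14.  14.] z [ 82.6 100.6 102.2]
-25 32 y [-14.  14.] z [ 79.2  99.6 101.6]
lid [   1.92416916 -159.9302701 ] 4745
((590.8558349609375, -278.26568603515625), (108.98802185058594, 29.81206512451172), 25.250934600830078)
```

The punch was nudged slightly: centre is now (0.591, -0.278), yaw 25.3°. Latch state in case coordinates: bar at about (-99.5, 0, 144), lever about 1.16 rad, lid about 2.05 rad. This time I grasp with a full close.

```bash
python3 -m handwheel '[[[0,0,0.039],[0.03,-0.08,-0.6],0],[[0,0,0],[0,0,-0.8],0],[[0,0,0],[0,0,-0.8],0],[[0,0,0],[0,0,-0.7],0],[[0,0,0],[0,0,-0.4],0]]'
python3 -m handwheel '[[[0,0,0],[0,0,-0.25],0],[[0,0,0],[0,0,-0.16],0],[[0,0,0],[0,0,0],0],[[0,0,0],[0,0,0],0.5],[[0,0,0],[0,0,0],1]]'
python3 -m handwheel '[[[0,0,0],[0,0,0],1],[[0,0,0],[0,0,0],1],[[0,0,0],[0,0,0],1],[[0,0,0],[0,0,0],1],[[0,0,0],[0,0,0],1]]'
python3 -m handwheel '[[[0,0,0],[0,0,0],1],[[0,0,0],[0,0,0],1],[[0,0,0],[0,0,0],1],[[0,0,0],[0,0,0],1],[[0,0,0],[0,0,0],1]]'
```

```text
time: 7.8
tool_pos: [0.5955, -0.2742, 0.0451]
ee_rot: [-3.138, 0.003, 0.441]
wrist_force: [-0.7, -0.2, -0.1]
width: 0.0942
finger_force: 0.0
time: 8.3
tool_pos: [0.598, -0.2776, 0.0299]
ee_rot: [3.139, -0.002, 0.438]
wrist_force: [0.4, -0.1, -0.1]
width: 0.0812
finger_force: 0.0
time: 8.8
tool_pos: [0.5969, -0.2771, 0.0279]
ee_rot: [3.142, 0.0, 0.438]
wrist_force: [-0.5, -0.2, 0.1]
width: 0.0414
finger_force: 0.0
time: 9.3
tool_pos: [0.5969, -0.277, 0.0279]
ee_rot: [3.142, 0.0, 0.438]
wrist_force: [0.5, 0.7, 0.2]
width: 0.002
finger_force: 0.0
```

```bash
python3 - <<'E'
from h import *
p,d,K,T=snap('wrist'); q,d2,K2,T2=snap('scene')
print(robot.get_obs()['width'])
a=cv2.resize(q[225:325,130:290],None,fx=2.5,fy=2.5,interpolation=3)
w=cv2.resize(p,(400,300)); a=np.vstack([a,np.zeros((50,400,3),np.uint8)])
save('v1',np.hstack([w,a]))
E
```

```text
0.0009067038491770076
```

View pics/v1.png

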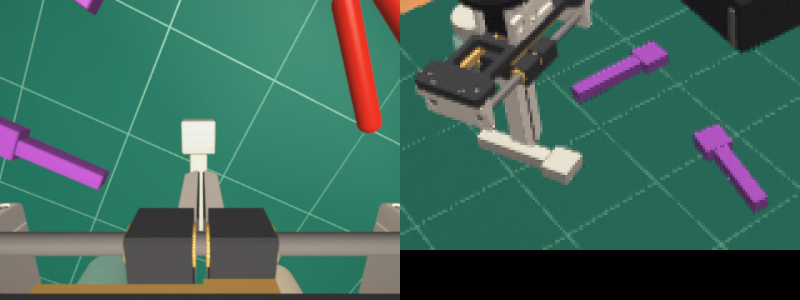

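The wrist view shows the blade at (198,137) and the closed fingers at (200,200) on the shank's line, yet nothing is gripped. I check fingertip against punch in the depth data.

```bash
python3 - <<'E'
from h import *
o=robot.get_obs(); print(o['tool_pos'],o['ee_rot'],o['width'],o['wrist_force'],o['finger_force'])
tp=np.array(o['tool_pos']); Rm=R.from_euler('xyz',o['ee_rot']).as_matrix()
for c in ['wrist','scene']:
    p,d,K,T=snap(c);W=cloud(d,K,T)
    t=(W-tp)@Rm*1000   # tool coords mm
    m=(abs(t[...,0])<75)&(abs(t[...,1])<30)&(t[...,2]>-20)&(t[...,2]<24)
    for x in range(-70,75,10):
        k=m&(t[...,0]>=x)&(t[...,0]<x+10); q=t[k]
        if len(q)>3: print(c,x,len(q),'y',np.round(np.percentile(q[:,1],[3,50,97])),'z',np.round(np.percentile(q[:,2],[3,50,97])))
E
```

```text
[ 0.5969577  -0.27701812  0.02787861] [3.14150528e+00 7.56736309e-06 4.37949411e-01] 0.0009067038491770076 [ 0.25161673  1.01729994 -0.03168378] 0.0
wrist -60 9 y [0. 0. 1.] z [10. 11. 12.]
wrist 0 710 y [-10.  -0.  11.] z [-19.  -7.  13.]
wrist 10 390 y [-11.  -2.   6.] z [10. 12. 14.]
wrist 20 720 y [-16.  -2.  12.] z [10. 11. 13.]
wrist 30 726 y [-16.  -2.  12.] z [10. 11. 13.]
wrist 40 792 y [-16.  -2.  12.] z [10. 12. 22.]
scene -70 12 y [-18.   9.  26.] z [15. 24. 24.]
scene -60 31 y [-8.  4. 25.] z [ 9. 13. 24.]
scene -50 35 y [-9.  3. 13.] z [ 9. 12. 24.]
scene -40 29 y [-9.  4. 14.] z [ 9. 11. 23.]
scene -30 30 y [-4.  5. 24.] z [ 8. 13. 24.]
scene -20 27 y [-9.  5. 13.] z [-16.  12.  23.]
scene -10 41 y [-18.   5.  23.] z [-18.  11.  23.]
scene 0 75 y [-12.   3.  12.] z [-19.  -5.  23.]
scene 10 33 y [-9.  2. 21.] z [ 8. 12. 24.]
scene 20 48 y [-14.   3.  14.] z [ 8. 12. 23.]
scene 30 50 y [-16.   4.  17.] z [ 9. 11. 22.]
scene 40 70 y [-16.  -0.  13.] z [ 8. 13. 24.]
scene 50 4 y [-21.  11.  24.] z [24. 24. 24.]
scene 60 7 y [-20.  -2.  18.] z [23. 23. 24.]
scene 70 4 y [-24.  -9.   9.] z [23. 23. 23.]
```

```bash
python3 - <<'E'
from h import *
W=np.load('pics/w2.npz')['W']
Rm=R.from_euler('xyz',[3.141,0,1.52]).as_matrix(); t=(W-np.array([.5381,.0459,.2835]))@Rm*1000
m=(abs(t[...,0])<40)&(abs(t[...,1])<60)&(t[...,2]>-60)&(t[...,2]<60)
q=t[m]
for z in range(-60,40,6):
    k=q[(q[:,2]>=z)&(q[:,2]<z+6)]
    if len(k): print(z,len(k),'x',np.round(np.percentile(k[:,0],[2,50,98])),'y',np.round(np.percentile(k[:,1],[2,50,98])), 'inner',np.round(np.abs(k[:,1]).min(),1))
p,d,K,T=snap('scene');W=cloud(d,K,T)
o=robot.get_obs();t=(W-np.array(o['tool_pos']))@R.from_euler('xyz',o['ee_rot']).as_matrix()*1000
for v in range(255,300,3): print(v,[tuple(np.round(t[v,u]).astype(int)) for u in range(172,196,4)] if np.isfinite(t[v,172:196]).all() else 'nan')
E
```

```text
-60 456 x [-6.  8.  9.] y [-22. -10.  21.] inner 8.8
-54 393 x [-3.  8.  9.] y [-22.   9.  21.] inner 8.8
-48 369 x [-7.  8.  9.] y [-21. -10.  20.] inner 8.8
-42 321 x [-7.  8.  9.] y [-21.   9.  20.] inner 8.8
-36 258 x [3. 9. 9.] y [-22. -10.  20.] inner 8.8
-30 279 x [-7.  8.  9.] y [-21.   9.  20.] inner 8.8
-24 205 x [-8.  8.  9.] y [-21. -10.  20.] inner 8.8
-18 219 x [-3.  8.  9.] y [-21.   9.  20.] inner 8.8
-12 160 x [-8.  8.  9.] y [-20.   9.  20.] inner 8.9
-6 96 x [-4.  7.  9.] y [-15. -10.  15.] inner 8.8
0 2 x [8. 8. 8.] y [-11.  -1.  10.] inner 10.9
255 [(np.int64(9), np.int64(24), np.int64(-110)), (np.int64(23), np.int64(27), np.int64(-117)), (np.int64(30), np.int64(22), np.int64(-115)), (np.int64(33), np.int64(13), np.int64(-109)), (np.int64(-60), np.int64(-112), np.int64(24)), (np.int64(-50), np.int64(-116), np.int64(24))]
258 [(np.int64(20), np.int64(38), np.int64(-116)), (np.int64(27), np.int64(33), np.int64(-115)), (np.int64(30), np.int64(23), np.int64(-107)), (np.int64(-62), np.int64(-96), np.int64(23)), (np.int64(-55), np.int64(-104), np.int64(27)), (np.int64(
[... 2329 characters left out ...]
64(-4), np.int64(7), np.int64(26)), (np.int64(9), np.int64(6), np.int64(21)), (np.int64(24), np.int64(9), np.int64(12)), (np.int64(33), np.int64(5), np.int64(12))]
294 [(np.int64(-16), np.int64(23), np.int64(27)), (np.int64(-6), np.int64(19), np.int64(26)), (np.int64(3), np.int64(15), np.int64(25)), (np.int64(10), np.int64(10), np.int64(27)), (np.int64(24), np.int64(12), np.int64(20)), (np.int64(37), np.int64(12), np.int64(14))]
297 [(np.int64(-11), np.int64(30), np.int64(27)), (np.int64(2), np.int64(30), np.int64(22)), (np.int64(6), np.int64(21), np.int64(29)), (np.int64(17), np.int64(19), np.int64(26)), (np.int64(25), np.int64(15), np.int64(27)), (np.int64(35), np.int64(12), np.int64(25))]
```

```bash
python3 - <<'E'
from h import *
for f,tp,yaw in [('w1',[.5488,-.2824,.2438],.368),('w3',[.5958,-.2712,.2145],.38),('w2',[.5381,.0459,.2835],1.52)]:
    W=np.load(f'pics/{f}.npz')['W']
    t=(W-np.array(tp))@R.from_euler('xyz',[3.1415,0,yaw]).as_matrix()*1000
    m=(abs(t[...,0])<20)&(abs(t[...,1])<70)&(t[...,2]>-60)&(t[...,2]<60); q=t[m]
    print(f,'max z',np.round(np.sort(q[:,2])[[-20,-10,-5,-1]],1))
    for s in (-1,1):
        k=q[q[:,1]*s>0]; k=k[np.argsort(-k[:,2])[:15]]; print(np.round(np.median(k,0),1), np.round(np.percentile(k[:,1],[0,100])))
E
```

```text
w1 max z [-1.4 -0.8 -0.7  0.3]
[  0.7 -46.4  -1.2] [-49. -46.]
[ 2.8 47.8 -1.1] [48. 50.]
w3 max z [-1.3 -0.7 -0.5  0. ]
[  0.8 -46.6  -1. ] [-51. -46.]
[ 1.8 47.8 -1.2] [48. 50.]
w2 max z [-2.8 -1.9 -1.5  0.5]
[  8.1 -11.7  -2.2] [-14. -10.]
[ 7.2 10.1 -2.4] [ 9. 13.]
```

Both cameras and three pictures agree that the fingertips sit at tool z≈0, not +25 mm. From here I treat the reported TCP as the fingertips. I open, go 24 mm lower and close.

```bash
python3 -m handwheel '[[[0,0,0],[0,0,0],0.3],[[0,0,0],[0,0,0],0.3],[[0,0,0],[0,0,0],0.3],[[0,0,0],[0,0,0],0.3],[[0,0,0],[0,0,0],0.3]]'
python3 -m handwheel '[[[0,0,0],[0,0,0],0.3],[[0,0,0],[0,0,0],0.3],[[0,0,0],[0,0,0],0.3],[[0,0,0],[0,0.02,-0.24],0.3],[[0,0,0],[0,0.02,-0.24],0.3]]'
python3 -m handwheel '[[[0,0,0],[0,0,0],0.3],[[0,0,0],[0,0,0],0.3],[[0,0,0],[0,0,0],1],[[0,0,0],[0,0,0],1],[[0,0,0],[0,0,0],1]]'
python3 -m handwheel '[[[0,0,0],[0,0,0],1],[[0,0,0],[0,0,0],1],[[0,0,0],[0,0,0],1],[[0,0,0],[0,0,0],1],[[0,0,0],[0,0,0],1]]'
```

```text
time: 10.05
tool_pos: [0.5969, -0.2771, 0.0279]
ee_rot: [3.141, 0.0, 0.438]
wrist_force: [-0.0, -0.4, -0.4]
width: 0.0369
finger_force: 0.0
time: 10.55
tool_pos: [0.5971, -0.2751, 0.0032]
ee_rot: [3.141, -0.0, 0.438]
wrist_force: [-0.2, -0.1, 0.3]
width: 0.0656
finger_force: 0.0
time: 11.05
tool_pos: [0.5971, -0.2751, 0.0042]
ee_rot: [3.141, -0.0, 0.438]
wrist_force: [-0.0, 0.3, 0.1]
width: 0.0452
finger_force: 0.0
time: 11.55
tool_pos: [0.5969, -0.275, 0.0039]
ee_rot: [-3.142, 0.0, 0.438]
wrist_force: [0.3, -0.7, 0.4]
width: 0.0154
finger_force: 30.0
```

```bash
python3 -m handwheel '[[[0,0,0],[0,0,0.4],1],[[0,0,0],[0,0,0.8],1],[[0,0,0],[0,0,0.9],1],[[0,0,0],[0,0.2,0.9],1],[[0,0,0],[0,0.5,0.9],1]]'
python3 -m handwheel '[[[0,0,0.085],[0,0.7,0.4],1],[[0,0,0.085],[-0.1,0.8,0],1],[[0,0,0.085],[-0.15,0.8,0],1],[[0,0,0.086],[-0.15,0.8,0],1],[[0,0,0.086],[-0.2,0.8,0],1]]'
python3 -m handwheel '[[[0,0,0.086],[-0.2,0.8,0],1],[[0,0,0.085],[-0.2,0.8,0],1],[[0,0,0.085],[-0.2,0.8,0],1],[[0,0,0],[-0.13,0.8,0],1],[[0,0,0],[0,0.6,0],1]]'
python3 -m handwheel '[[[0,0,0],[0,0.22,0],1],[[0,0,0],[0,0,0],1],[[0,0,0],[0,0,0],1]]'
python3 - <<'E'
from h import *
p,d,K,T=snap('wrist');W=cloud(d,K,T);save('w4',p)
o=robot.get_obs();t=(W-np.array(o['tool_pos']))@R.from_euler('xyz',o['ee_rot']).as_matrix()*1000
print(o['tool_pos'],o['ee_rot'])
m=(abs(t[...,0])<80)&(abs(t[...,1])<30)&(t[...,2]>-14)&(t[...,2]<12); q=t[m]
for x in range(-80,80,6):
    k=q[(q[:,0]>=x)&(q[:,0]<x+6)]
    if len(k): print(x,len(k),np.round(np.percentile(k[:,1],[3,97])),np.round(np.median(k[:,2])))
E
```

```text
time: 12.05
tool_pos: [0.5962, -0.242, 0.1982]
ee_rot: [-3.141, 0.001, 0.435]
wrist_force: [2.2, -0.3, -2.3]
width: 0.0155
finger_force: 30.0
time: 12.55
tool_pos: [0.5662, -0.0442, 0.2166]
ee_rot: [-3.14, 0.0, 1.114]
wrist_force: [0.8, 0.1, -2.6]
width: 0.0155
finger_force: 30.0
time: 13.05
tool_pos: [0.529, 0.1465, 0.2171]
ee_rot: [-3.14, -0.0, 1.512]
wrist_force: [1.5, -0.1, -2.8]
width: 0.0156
finger_force: 30.0
time: 13.35
tool_pos: [0.5305, 0.1542, 0.2171]
ee_rot: [-3.141, 0.001, 1.51]
wrist_force: [-0.2, -0.1, -2.2]
width: 0.0157
finger_force: 30.0
[0.53058529 0.15387144 0.21718902] [-3.14106526e+00  1.10792184e-03  1.50926060e+00]
-50 3 [-8.  7.] -11.0
-44 204 [-8.  7.] -12.0
-38 223 [-8.  7.] -13.0
-32 222 [-8.  7.] -13.0
-26 224 [-8.  7.] -13.0
-20 230 [-8.  7.] -13.0
-14 237 [-8.  7.] -13.0
-8 241 [-8.  7.] -13.0
-2 261 [-8.  7.] -13.0
4 524 [-18.  17.] -12.0
10 272 [-8.  7.] -12.0
16 385 [-14.  13.] -12.0
22 527 [-15.  13.] -13.0
28 549 [-15.  14.] -12.0
34 568 [-15.  13.] -13.0
40 570 [-15.  13.] -13.0
46 428 [-14.  13.] -11.0
```

```bash
python3 -m handwheel '[[[0,0,0],[0,0.02,-0.5],1],[[0,0,0],[0,0,-0.8],1],[[0,0,0],[0,0,-0.8],1],[[0,0,0],[0,0,-0.8],1],[[0,0,0],[0,0,-0.5],1]]'
python3 -m handwheel '[[[0,0,0],[0,0,-0.3],1],[[0,0,0],[0,0,-0.26],1],[[0,0,0],[0,0,0],1],[[0,0,0],[0,0,0],0.6],[[0,0,0],[0,0,0],0.6]]'
python3 -m handwheel '[[[0,0,0],[0,0,0],0.6],[[0,0,0],[0,0,0],0.6],[[0,0,0],[0,0,0],0.6],[[0,0,0],[0,0,0.4],0.6],[[0,0,0],[0,0,0.8],0.6]]'
python3 -m handwheel '[[[0,0,0],[0,0,0.9],0.6],[[0,0,0],[0,0,0.9],0.6],[[0,0,0],[0,0,0.9],0.6],[[0,0,0],[0,0,0.5],1],[[0,0,0],[0,0,0],1]]'
python3 - <<'E'
from h import *
p,d,K,T=snap('wrist');W=cloud(d,K,T);save('w5',p)
q,d2,_,_=snap('scene')
save('v2',np.hstack([cv2.resize(p,(400,300)),cv2.resize(q[110:260,200:400],(400,300),interpolation=3)]))
E
```

```text
time: 13.9
tool_pos: [0.5287, 0.1539, 0.0439]
ee_rot: [-3.137, 0.002, 1.508]
wrist_force: [-1.0, -0.8, -2.9]
width: 0.0158
finger_force: 30.0
time: 14.4
tool_pos: [0.5325, 0.1566, 0.0222]
ee_rot: [3.137, -0.001, 1.511]
wrist_force: [0.2, 0.1, -0.5]
width: 0.0285
finger_force: 0.0
time: 14.9
tool_pos: [0.5274, 0.1557, 0.0764]
ee_rot: [-3.133, 0.002, 1.511]
wrist_force: [1.1, 0.1, 0.8]
width: 0.0375
finger_force: 0.0
time: 15.4
tool_pos: [0.5326, 0.1567, 0.2455]
ee_rot: [3.131, -0.003, 1.511]
wrist_force: [0.4, 0.0, 0.2]
width: 0.0247
finger_force: 0.0
```

View pics/v2.png

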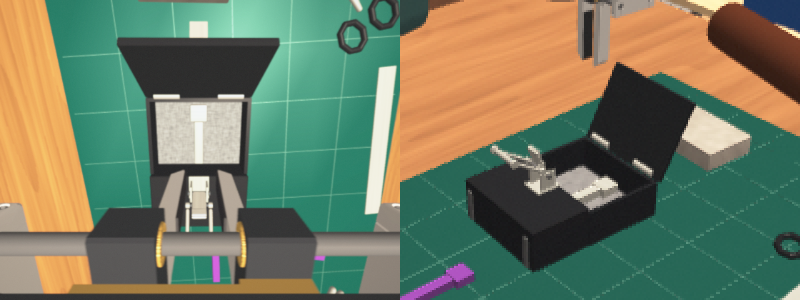

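The punch lies flat in the compartment (wrist crop 200,135). Next I go behind the lid with closed fingers, offset in y from the keeper.

```bash
python3 -m handwheel '[[[0,0,0],[0,0,0.6],1],[[0,0,0],[-0.24,0.4,0],1],[[0,0,0],[-0.25,0.7,0],1],[[0,0,0],[-0.25,0.8,0],1],[[0,0,0],[0,0.8,0],1]]'
python3 -m handwheel '[[[0,0,0],[0,0.37,0],1],[[0,0,0],[0,0,0],1],[[0,0,0],[0,0,-0.5],1],[[0,0,0],[0,0,-0.8],1],[[0,0,0],[0,0,-0.8],1]]'
python3 -m handwheel '[[[0,0,0],[0,0,-0.5],1],[[0,0,0],[0,0,0],1],[[0,0,0],[0,0,0],1]]'
python3 - <<'E'
from h import *
o=robot.get_obs();p=np.array(o['tool_pos']);print(p,o['width'],o['wrist_force'])
c,s=np.cos(1.5108),np.sin(1.5108);A=np.array([[c,s],[-s,c]])
X,Y=A@(p[:2]-[.5275,.1022])*1000;print('case',X,Y,p[2]*1000)
prev=np.array([X,Y,p[2]*1000])
for t in [(133,45,150),(101.6,45,148),(72.8,45,135.3),(50,45,113.7),(38.7,45,93),(33,45,70)]:
    d=np.array(t)-prev; w=A.T@d[:2]; print(t,np.round(np.r_[w,d[2]]/50,3)); prev=np.array(t)
E
```

```text
time: 16.0
tool_pos: [0.4914, 0.292, 0.267]
ee_rot: [-3.137, 0.002, 1.511]
wrist_force: [0.3, -0.4, 0.1]
width: 0.0006
finger_force: 0.0
time: 16.5
tool_pos: [0.494, 0.308, 0.1631]
ee_rot: [3.141, 0.001, 1.509]
wrist_force: [0.0, -0.3, -0.5]
width: 0.0004
finger_force: 0.0
time: 16.8
tool_pos: [0.4936, 0.3084, 0.1393]
ee_rot: [-3.141, 0.001, 1.509]
wrist_force: [0.4, 0.5, 1.2]
width: 0.0005
finger_force: 0.0
[0.49359767 0.30838409 0.13928761] 0.0005000200181719636 [0.38575877 0.50184685 1.2254551 ]
case 203.78031978692974 46.20420199984744 139.2876125047613
(133, 45, 150) [-0.061 -1.415  0.214]
(101.6, 45, 148) [-0.038 -0.627 -0.04 ]
(72.8, 45, 135.3) [-0.035 -0.575 -0.254]
(50, 45, 113.7) [-0.027 -0.455 -0.432]
(38.7, 45, 93) [-0.014 -0.226 -0.414]
(33, 45, 70) [-0.007 -0.114 -0.46 ]
```

```bash
python3 -m handwheel '[[[0,0,0],[-0.015,-0.35,0.05],1],[[0,0,0],[-0.015,-0.35,0.05],1],[[0,0,0],[-0.015,-0.35,0.05],1],[[0,0,0],[-0.016,-0.36,0.06],1],[[0,0,0],[-0.02,-0.32,-0.02],1]]'
python3 -m handwheel '[[[0,0,0],[-0.02,-0.31,-0.02],1],[[0,0,0],[-0.02,-0.29,-0.12],1],[[0,0,0],[-0.015,-0.29,-0.13],1],[[0,0,0],[-0.014,-0.23,-0.21],1],[[0,0,0],[-0.013,-0.23,-0.22],1]]'
python3 -m handwheel '[[[0,0,0],[-0.007,-0.11,-0.2],1],[[0,0,0],[-0.007,-0.11,-0.21],1],[[0,0,0],[-0.004,-0.06,-0.2],1],[[0,0,0],[-0.003,-0.05,-0.2],1],[[0,0,0],[0,0,0],1]]'
python3 -m handwheel '[[[0,0,0],[0,0,-0.06],1],[[0,0,0],[0,0,-0.04],1],[[0,0,0],[0,0,0],1],[[0,0,0],[0,0,0],1]]'
```

```text
time: 17.3
tool_pos: [0.4903, 0.2216, 0.1513]
ee_rot: [3.138, -0.001, 1.51]
wrist_force: [0.4, 2.2, 3.2]
width: 0.0001
finger_force: 1.5
time: 17.8
tool_pos: [0.4849, 0.1545, 0.1127]
ee_rot: [-3.141, 0.001, 1.511]
wrist_force: [0.6, 1.4, 0.9]
width: 0.0002
finger_force: 0.7
time: 18.3
tool_pos: [0.4827, 0.139, 0.0712]
ee_rot: [-3.137, 0.001, 1.511]
wrist_force: [-0.1, -0.0, 0.0]
width: 0.0005
finger_force: 0.0
time: 18.7
tool_pos: [0.4844, 0.1396, 0.07]
ee_rot: [3.141, -0.0, 1.511]
wrist_force: [-3.3, -1.7, 5.3]
width: 0.0002
finger_force: 2.7
```

```bash
python3 -m handwheel '[[[0,0,0],[0,0,-0.08],1],[[0,0,0],[0,0,-0.08],1],[[0,0,0],[0,0,0],1],[[0,0,0],[0,0,0.4],1],[[0,0,0],[0,0,0.8],1]]'
python3 -m handwheel '[[[0,0,0],[0,0,0.8],0],[[0,0,0],[0.2,0,0.9],0],[[0,0,0],[0.4,-0.6,0.9],0],[[0,0,0],[0.4,-0.8,0.7],0],[[0,0,0],[0,-0.4,0],0]]'
python3 -m handwheel '[[[0,0,0],[0,0,0],0],[[0,0,0],[0,0,0],0],[[0,0,0],[0,0,0],0]]'
python3 - <<'E'
from h import *
p,d,K,T=snap('wrist');W=cloud(d,K,T);save('w6',p);np.savez('pics/w6',p=p,W=W)
c,s=np.cos(1.5108),np.sin(1.5108); A=np.array([[c,s],[-s,c]])
W=W.reshape(-1,3);C=np.c_[(W[:,:2]-[.5275,.1022])@A.T,W[:,2]]*1000
L=C[(C[:,0]>0)&(C[:,0]<110)&(abs(C[:,1])>25)&(abs(C[:,1])<80)&(C[:,2]>40)]
print('lid z',np.round(np.percentile(L[:,2],[5,50,95]),1),np.polyfit(L[:,0],L[:,2],1))
C=C[(abs(C[:,1])<40)&(C[:,2]>76)&(C[:,2]<175)&(C[:,0]<60)&(C[:,0]>-125)]
for x in range(-120,40,5):
    q=C[(C[:,0]>=x)&(C[:,0]<x+5)]
    if len(q)>3: print(x,len(q),'y',np.round(np.percentile(q[:,1],[2,50,98])),'z',np.round(np.percentile(q[:,2],[5,50,95]),1))
B=C[(C[:,2]>140)&(C[:,0]<-85)]; print('bar',np.round(np.percentile(B,[2,50,98],axis=0),1).tolist())
E
```

```text
time: 19.2
tool_pos: [0.4823, 0.1393, 0.1191]
ee_rot: [-3.137, 0.001, 1.511]
wrist_force: [1.0, -0.3, 0.7]
width: 0.0006
finger_force: 0.0
time: 19.7
tool_pos: [0.5328, 0.0564, 0.2813]
ee_rot: [3.13, -0.0, 1.51]
wrist_force: [0.3, -0.4, 0.3]
width: 0.0371
finger_force: 0.0
time: 20.0
tool_pos: [0.5287, 0.059, 0.2745]
ee_rot: [-3.14, -0.0, 1.512]
wrist_force: [-0.2, 0.3, 0.2]
width: 0.0609
finger_force: 0.0
lid z [69.4 70.7 72.4] [-1.39604427e-03  7.08692559e+01]
-105 90 y [-25.  -2.  25.] z [146.6 148.3 150.4]
-100 256 y [-25.   1.  25.] z [145.  148.  150.4]
-95 126 y [-25.  -0.  25.] z [141.2 145.2 148.5]
-90 58 y [-20. -16.  20.] z [137.  139.3 141.3]
-85 49 y [-20.  16.  20.] z [133.6 135.7 137.8]
-80 52 y [-20.   0.  20.] z [130.6 132.7 135. ]
-75 53 y [-20.  16.  20.] z [127.1 129.4 131.3]
-70 55 y [-20. -16.  21.] z [123.7 125.9 128.8]
-65 52 y [-20.   0.  21.] z [119.2 122.8 125. ]
-60 50 y [-20.  -0.  20.] z [116.  119.1 121.5]
-55 123 y [-20.   0.  20.] z [113.  138.3 140.2]
-50 202 y [-20.   0.  21.] z [102.5 135.9 139.7]
-45 224 y [-18.  -0.  19.] z [100.6 120.8 134.6]
-40 157 y [-16.   1.  16.] z [ 97.4 107.8 114.6]
-35 139 y [-18.  -0.  17.] z [ 95.5  98.9 104. ]
-30 28 y [-14.  12.  15.] z [ 90.1 100.3 101.7]
-25 35 y [-14.  12.  15.] z [ 83.1  97.9 102.1]
-5 36 y [-9.  0. 10.] z [ 98.5  99.5 100.7]
0 72 y [-9.  0. 10.] z [ 98.2  99.6 101.1]
5 90 y [-9.  0. 10.] z [ 98.5  99.6 100.9]
10 35 y [-9. -0. 10.] z [ 98.5  99.6 100.5]
bar [[-102.4, -24.9, 140.7], [-96.7, -0.6, 147.6], [-89.2, 25.2, 150.7]]
```

View pics/w6.png

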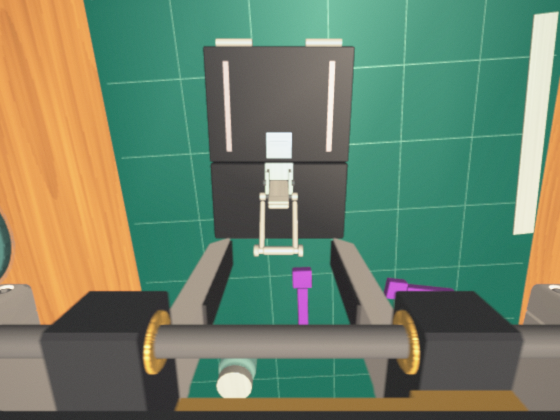

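The lid is shut with its top at z≈70. The keeper's lip is at (279,145), top z 99.6, as specified. The bar is at (278,251), case (-99, 0, 144). Now I grip the bar by its discs.

```bash
python3 -m handwheel '[[[0,0,0],[-0.07,-0.5,0],0],[[0,0,0],[-0.07,-0.6,0],0],[[0,0,0],[0,0,-0.6],0],[[0,0,0],[0,0,-0.8],0],[[0,0,0],[0,0,-0.7],0]]'
python3 -m handwheel '[[[0,0,0],[0,0,-0.4],0],[[0,0,0],[0,0,-0.33],0],[[0,0,0],[0,0,0],0],[[0,0,0],[0,0,0],0.3],[[0,0,0],[0,0,0],0.6]]'
python3 -m handwheel '[[[0,0,0],[0,0,0],0.6],[[0,0,0],[0,0,0],0.6],[[0,0,0],[0,0,0],0.6],[[0,0,0],[0,0,0],0.6],[[0,0,0],[0,0,0],0.6]]'
python3 - <<'E'
from h import *
o=robot.get_obs();p=np.array(o['tool_pos']);print(o['width'],o['finger_force'],o['wrist_force'])
c,s=np.cos(1.5108),np.sin(1.5108);A=np.array([[c,s],[-s,c]])
print('case',A@(p[:2]-[.5275,.1022])*1000,p[2]*1000)
p,d,K,T=snap('wrist');W=cloud(d,K,T);t=(W-np.array(o['tool_pos']))@R.from_euler('xyz',o['ee_rot']).as_matrix()*1000
m=(abs(t[...,0])<25)&(abs(t[...,1])<24)&(t[...,2]>-25)&(t[...,2]<0);q=t[m]
q=q[abs(q[:,1])<14]; print('bar in tool',len(q),np.round(np.percentile(q,[3,50,97],axis=0),1).tolist() if len(q) else '')
E
```

```text
time: 20.55
tool_pos: [0.5216, 0.0039, 0.1686]
ee_rot: [-3.141, -0.0, 1.512]
wrist_force: [0.3, -0.1, -0.6]
width: 0.0937
finger_force: 0.0
time: 21.05
tool_pos: [0.5229, 0.0034, 0.1353]
ee_rot: [3.139, 0.0, 1.512]
wrist_force: [0.3, 0.2, -0.4]
width: 0.0815
finger_force: 0.0
time: 21.55
tool_pos: [0.5222, 0.0028, 0.1341]
ee_rot: [3.141, 0.0, 1.511]
wrist_force: [0.1, -0.9, 0.5]
width: 0.0516
finger_force: 30.0
0.051568269876277106 30.000188648700714 [ 0.1188116  -0.94475165  0.48247744]
case [-99.52652349  -0.62590208] 134.10038979919221
bar in tool 716 [[-2.2, -12.9, -15.1], [2.6, 0.4, -13.4], [5.3, 13.1, -9.7]]
```

Gripped: 51.6 mm across, 30 N. Now I work out the bar's path around the pivot.

```bash
python3 - <<'E'
from h import *
c,s=np.cos(1.5108),np.sin(1.5108);A=np.array([[c,s],[-s,c]])
P=[(-35+r*np.cos(np.radians(a)),94+r*np.sin(np.radians(a))) for a,r in [(141.4,81.3),(136,82.5),(130,83),(124,83),(118,83),(112,83),(105,82),(97,81),(88,79),(78,76),(68,72),(57,68),(45,64.5),(32,61)]]+[(22,115),(22,108),(21,100),(20,93),(20,88)]
for a,b in zip(P,P[1:]):
    d=(b[0]-a[0])/50; print(np.round(b,1),np.round([d*c,d*s,(b[1]-a[1])/50],3).tolist())
E
```

```text
[-94.3 151.3] [0.005, 0.084, 0.132]
[-88.4 157.6] [0.007, 0.12, 0.125]
[-81.4 162.8] [0.008, 0.139, 0.105]
[-74.  167.3] [0.009, 0.149, 0.089]
[-66.1 171. ] [0.009, 0.157, 0.073]
[-56.2 173.2] [0.012, 0.197, 0.045]
[-44.9 174.4] [0.014, 0.227, 0.024]
[-32.2 173. ] [0.015, 0.252, -0.029]
[-19.2 168.3] [0.016, 0.26, -0.092]
[ -8.  160.8] [0.013, 0.223, -0.152]
[  2. 151.] [0.012, 0.201, -0.195]
[ 10.6 139.6] [0.01, 0.171, -0.228]
[ 16.7 126.3] [0.007, 0.122, -0.266]
[ 22 115] [0.006, 0.105, -0.227]
[ 22 108] [0.0, 0.0, -0.14]
[ 21 100] [-0.001, -0.02, -0.16]
[20 93] [-0.001, -0.02, -0.14]
[20 88] [0.0, 0.0, -0.1]
```

```bash
python3 -m handwheel '[[[0,0,0],[0.005,0.085,0.13],0.6],[[0,0,0],[0.007,0.12,0.125],0.6],[[0,0,0],[0.008,0.14,0.105],0.6],[[0,0,0],[0.009,0.15,0.09],0.6],[[0,0,0],[0.009,0.155,0.075],0.6]]'
python3 -m handwheel '[[[0,0,0],[0.012,0.2,0.045],0.6],[[0,0,0],[0.014,0.225,0.025],0.6],[[0,0,0],[0,0,0],0.6],[[0,0,0],[0,0,0],0.6]]'
python3 - <<'E'
from h import *
o=robot.get_obs();print(o['width'],o['finger_force'],np.round(o['wrist_force'],1))
c,s=np.cos(1.5108),np.sin(1.5108);A=np.array([[c,s],[-s,c]]); tp=np.array(o['tool_pos'])
print('case',A@(tp[:2]-[.5275,.1022])*1000,tp[2]*1000)
p,d,K,T=snap('wrist');W=cloud(d,K,T);q,d2,K2,T2=snap('scene')
save('v3',np.hstack([cv2.resize(p,(400,300)),cv2.resize(q[130:250,190:350],(400,300),interpolation=3)]))
W=W.reshape(-1,3);C=np.c_[(W[:,:2]-[.5275,.1022])@A.T,W[:,2]]*1000
C=C[(abs(C[:,1])<22)&(C[:,2]>76)&(C[:,2]<185)&(C[:,0]<60)&(C[:,0]>-125)]
for x in range(-80,0,5):
    k=C[(C[:,0]>=x)&(C[:,0]<x+5)]
    if len(k)>3: print(x,len(k),'z',np.round(np.percentile(k[:,2],[5,50,95]),1))
E
```

```text
time: 22.1
tool_pos: [0.524, 0.0366, 0.1602]
ee_rot: [-3.141, -0.0, 1.511]
wrist_force: [0.5, 0.5, -3.9]
width: 0.0515
finger_force: 30.0
time: 22.5
tool_pos: [0.5253, 0.0573, 0.1637]
ee_rot: [-3.141, -0.0, 1.512]
wrist_force: [-0.1, 0.7, -0.5]
width: 0.0517
finger_force: 30.0
0.051657419466790436 29.99970406293869 [-0.1  0.7 -0.5]
case [-44.94937077  -0.50893865] 163.6632147356249
-50 395 z [113.4 176.2 178.4]
-45 1612 z [113.3 166.7 178.4]
-40 748 z [100.7 123.5 175.2]
-35 351 z [ 95.2 100.5 108. ]
-30 61 z [ 79.7 100.3 101.6]
-25 84 z [ 77.7  93.8 101.5]
-5 27 z [ 98.7  99.8 100.3]
```

View pics/v3.png

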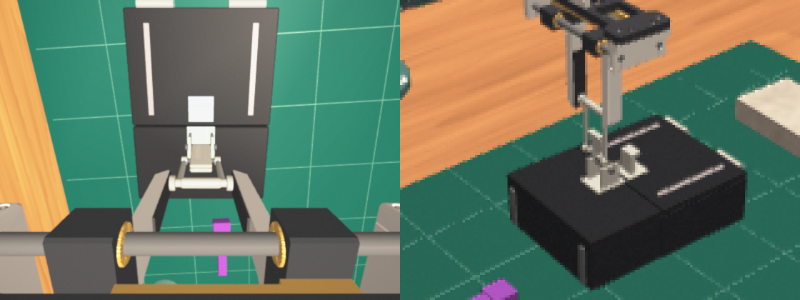

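The loop now stands upright at (200,185), held by both fingers, and the force is small. I continue over the hook.

```bash
python3 -m handwheel '[[[0,0,0],[0.015,0.25,-0.03],0.6],[[0,0,0],[0.016,0.26,-0.09],0.6],[[0,0,0],[0.013,0.22,-0.15],0.6],[[0,0,0],[0.012,0.2,-0.195],0.6],[[0,0,0],[0.01,0.17,-0.23],0.6]]'
python3 -m handwheel '[[[0,0,0],[0.007,0.12,-0.265],0.6],[[0,0,0],[0.006,0.105,-0.225],0.6],[[0,0,0],[0,0,0],0.6],[[0,0,0],[0,0,0],0.6]]'
python3 - <<'E'
from h import *
o=robot.get_obs();print(o['width'],o['finger_force'],np.round(o['wrist_force'],1))
c,s=np.cos(1.5108),np.sin(1.5108);A=np.array([[c,s],[-s,c]]); tp=np.array(o['tool_pos'])
print('case',A@(tp[:2]-[.5275,.1022])*1000,tp[2]*1000)
p,d,K,T=snap('wrist');W=cloud(d,K,T);save('w7',p)
t=(W-tp)@R.from_euler('xyz',o['ee_rot']).as_matrix()*1000
m=(abs(t[...,0])<25)&(abs(t[...,1])<14)&(t[...,2]>-25)&(t[...,2]<0);q=t[m]; print('bar in tool',np.round(np.percentile(q,[3,50,97],axis=0),1).tolist())
W=W.reshape(-1,3);C=np.c_[(W[:,:2]-[.5275,.1022])@A.T,W[:,2]]*1000
C=C[(abs(C[:,1])<10)&(C[:,2]>76)&(C[:,2]<185)&(C[:,0]<60)&(C[:,0]>-125)]
for x in range(-80,40,5):
    k=C[(C[:,0]>=x)&(C[:,0]<x+5)]
    if len(k)>3: print(x,len(k),'z',np.round(np.percentile(k[:,2],[5,50,95]),1))
E
```

```text
time: 23.1
tool_pos: [0.5285, 0.1129, 0.128]
ee_rot: [-3.141, 0.0, 1.512]
wrist_force: [-1.8, -1.4, -0.3]
width: 0.052
finger_force: 30.0
time: 23.5
tool_pos: [0.5291, 0.123, 0.1039]
ee_rot: [-3.14, -0.0, 1.511]
wrist_force: [-1.6, -0.5, -0.3]
width: 0.0515
finger_force: 30.0
0.0514700571634625 29.999816715717316 [-1.6 -0.5 -0.3]
case [20.88859026 -0.34070438] 103.89032714127599
bar in tool [[-2.2, -13.0, -14.9], [2.5, -0.2, -13.4], [5.3, 13.1, -9.7]]
-35 636 z [ 94.1 105.7 142.9]
-30 152 z [139.5 140.4 141.9]
-5 54 z [ 98.9  99.6 100.5]
0 212 z [ 98.7  99.6 100.4]
5 208 z [ 99.   99.6 100.6]
10 5 z [100.4 100.6 100.9]
15 67 z [116.2 117.3 118.2]
20 312 z [116.2 117.6 118.7]
25 142 z [113.2 115.2 117.2]
```

```bash
python3 -m handwheel '[[[0,0,0],[0,0,-0.16],0.6],[[0,0,0],[0,0,-0.16],0.6],[[0,0,0],[0,-0.02,-0.12],0.6],[[0,0,0],[0,-0.02,-0.09],0.6],[[0,0,0],[0,0,0],0.6]]'
python3 -m handwheel '[[[0,0,0],[-0.004,-0.06,0],0.6],[[0,0,0],[-0.004,-0.06,0],0.6],[[0,0,0],[-0.004,-0.06,0],0.6],[[0,0,0],[0,0,0],0.6],[[0,0,0],[0,0,0],0.6]]'
python3 - <<'E'
from h import *
o=robot.get_obs();print(o['width'],o['finger_force'],np.round(o['wrist_force'],1))
c,s=np.cos(1.5108),np.sin(1.5108);A=np.array([[c,s],[-s,c]]); tp=np.array(o['tool_pos'])
print('case',A@(tp[:2]-[.5275,.1022])*1000,tp[2]*1000)
p,d,K,T=snap('wrist');W=cloud(d,K,T);save('w8',p)
W=W.reshape(-1,3);C=np.c_[(W[:,:2]-[.5275,.1022])@A.T,W[:,2]]*1000
C=C[(abs(C[:,1])<24)&(C[:,2]>76)&(C[:,2]<185)&(C[:,0]<60)&(C[:,0]>-125)]
for x in range(-80,40,5):
    k=C[(C[:,0]>=x)&(C[:,0]<x+5)]; a=k[abs(k[:,1])<9]; b=k[abs(k[:,1])>13]
    if len(k)>3: print(x,len(a),len(b),*[np.round(np.percentile(j[:,2],[5,50,95]),1) if len(j) else '' for j in (a,b)])
E
```

```text
time: 24.05
tool_pos: [0.529, 0.1208, 0.077]
ee_rot: [-3.141, 0.0, 1.511]
wrist_force: [-3.7, -1.9, -0.4]
width: 0.0518
finger_force: 30.0
time: 24.55
tool_pos: [0.5286, 0.114, 0.0778]
ee_rot: [-3.141, -0.004, 1.511]
wrist_force: [-2.5, 4.2, -2.0]
width: 0.0518
finger_force: 30.0
0.051847647810850064 29.999480545520782 [-2.5  4.2 -2. ]
case [11.82641887 -0.36540547] 77.80039698682364
-45 0 224  [112.8 117.  118.1]
-40 28 211 [120.3 140.1 140.5] [112.7 115.3 117.5]
-35 1386 0 [119.4 133.2 140.9] 
-30 0 1  [99.7 99.7 99.7]
-25 0 181  [ 78.6  96.1 105.7]
-20 0 203  [102.1 104.  105.8]
-15 0 191  [ 99.6 101.7 103.8]
-10 0 191  [ 97.2  99.3 101.1]
-5 68 201 [ 98.5  99.4 100.3] [94.7 97.1 98.8]
0 254 186 [ 98.7  99.7 100.6] [93.  94.7 96.5]
5 263 226 [ 98.7  99.6 100.6] [90.1 92.3 94.1]
10 465 316 [ 90.8  96.4 100.4] [89.9 91.6 94.1]
15 183 268 [87.5 90.  91.7] [86.3 89.7 93.3]
```

The bar rests against the keeper post under the lip (4 N contact), with bar x≈12 and z≈88. I release, rise and check.

```bash
python3 -m handwheel '[[[0,0,0],[0,0,0],0.3],[[0,0,0],[0,0,0],0.3],[[0,0,0],[0,0,0],0.3],[[0,0,0],[0,0,0],0.3],[[0,0,0],[0,0,0.3],0.3]]'
python3 -m handwheel '[[[0,0,0],[0,0,0.6],0.3],[[0,0,0],[0,0,0.8],0.3],[[0,0,0],[0,0,0.8],1],[[0,0,0],[0,0,0.6],1],[[0,0,0],[0,0,0],1]]'
python3 -m handwheel '[[[0,0,0],[0,0,0],1],[[0,0,0],[0,0,0],1],[[0,0,0],[0,0,0],1],[[0,0,0],[0,0,0],1]]'
python3 - <<'E'
from h import *
o=robot.get_obs();print(o['width'])
c,s=np.cos(1.5108),np.sin(1.5108);A=np.array([[c,s],[-s,c]]); tp=np.array(o['tool_pos'])
print('case',A@(tp[:2]-[.5275,.1022])*1000,tp[2]*1000)
p,d,K,T=snap('wrist');W=cloud(d,K,T);q,_,_,_=snap('scene')
save('v4',np.hstack([cv2.resize(p[60:270,140:420],(400,300)),cv2.resize(q[130:250,190:350],(400,300),interpolation=3)]))
W=W.reshape(-1,3);C=np.c_[(W[:,:2]-[.5275,.1022])@A.T,W[:,2]]*1000
C=C[(abs(C[:,1])<28)&(C[:,2]>76)&(C[:,2]<155)&(C[:,0]<60)&(C[:,0]>-125)]
for x in range(-80,40,5):
    k=C[(C[:,0]>=x)&(C[:,0]<x+5)]; a=k[abs(k[:,1])<9]; b=k[abs(k[:,1])>13]
    if len(k)>3: print(x,len(a),len(b),*[np.round(np.percentile(j[:,2],[5,50,95]),1) if len(j) else '' for j in (a,b)])
E
```

```text
time: 25.1
tool_pos: [0.5273, 0.1116, 0.0913]
ee_rot: [-3.137, 0.001, 1.511]
wrist_force: [-0.7, 0.1, -0.8]
width: 0.0659
finger_force: 0.0
time: 25.6
tool_pos: [0.5315, 0.1122, 0.2405]
ee_rot: [3.129, -0.002, 1.511]
wrist_force: [-0.7, -0.8, 0.8]
width: 0.0448
finger_force: 0.0
time: 26.0
tool_pos: [0.5281, 0.1119, 0.2313]
ee_rot: [-3.139, 0.001, 1.511]
wrist_force: [-0.7, 0.3, -0.4]
width: 0.013
finger_force: 0.0
0.013011795681345625
case [ 9.72779444e+00 -1.17145335e-03] 231.29610198655652
-45 0 0  
-40 108 0 [140.3 141.8 143.3] 
-35 383 14 [ 96.3 118.4 140.8] [ 94.1 100.3 109.3]
-30 0 65  [100.1 108.2 109.8]
-25 0 83  [ 81.9 105.7 107.9]
-20 0 60  [102.  103.9 105.8]
-15 0 55  [ 99.5 101.6 103.1]
-10 0 55  [ 97.4  99.3 101.8]
-5 17 49 [ 98.1  99.7 101. ] [95.  97.  99.2]
0 86 51 [ 98.7  99.8 100.9] [93.1 94.7 96.5]
5 87 75 [ 98.5  99.6 100.6] [88.8 92.1 94.2]
10 107 112 [ 90.4  96.5 100.5] [89.7 91.8 94.2]
15 67 99 [87.  90.  91.9] [87.2 90.3 93.2]
```

View pics/v4.png

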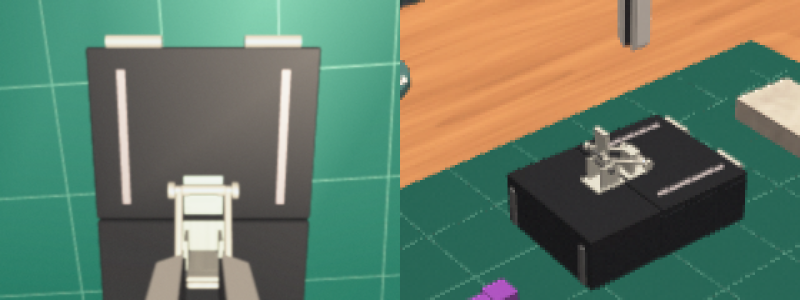

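The bar sits behind the post (crop 203,190) and under the lip at (203,205). The lever is up, with its tip at case x≈-39, z≈142. Next I press the lever with closed fingers.

```bash
python3 -m handwheel '[[[0,0,0],[-0.02,-0.32,0],1],[[0,0,0],[-0.018,-0.314,-0.3],1],[[0,0,0],[0,0,-0.6],1],[[0,0,0],[0,0,-0.6],1],[[0,0,0],[0,0,-0.4],1]]'
python3 -m handwheel '[[[0,0,0],[0,0,-0.05],1],[[0,0,0],[0,0,0],1],[[0,0,0],[-0.012,-0.2,0],1],[[0,0,0],[-0.013,-0.216,-0.04],1],[[0,0,0],[-0.008,-0.134,-0.05],1]]'
python3 -m handwheel '[[[0,0,0],[-0.007,-0.116,-0.08],1],[[0,0,0],[-0.006,-0.104,-0.11],1],[[0,0,0],[-0.005,-0.078,-0.12],1],[[0,0,0],[-0.003,-0.052,-0.12],1],[[0,0,0],[-0.002,-0.04,-0.12],1]]'
python3 -m handwheel '[[[0,0,0],[0,0,-0.1],1],[[0,0,0],[0,0,-0.08],1],[[0,0,0],[0,0,0],1],[[0,0,0],[0,0,0],1]]'
```

```text
time: 26.6
tool_pos: [0.5261, 0.079, 0.1362]
ee_rot: [-3.14, 0.001, 1.51]
wrist_force: [0.8, 0.9, 1.9]
width: 0.0002
finger_force: 0.7
time: 27.1
tool_pos: [0.5259, 0.0522, 0.1321]
ee_rot: [3.139, -0.001, 1.51]
wrist_force: [0.1, 3.5, -0.1]
width: 0.0007
finger_force: 1.3
time: 27.6
tool_pos: [0.5237, 0.0328, 0.1024]
ee_rot: [-3.141, 0.0, 1.51]
wrist_force: [-0.3, 0.4, 0.3]
width: 0.0007
finger_force: 0.2
time: 28.0
tool_pos: [0.5239, 0.0327, 0.1001]
ee_rot: [3.14, 0.002, 1.511]
wrist_force: [-10.1, -1.1, 25.1]
width: 0.0005
finger_force: 12.4
```

```bash
python3 -m handwheel '[[[0,0,0],[0,0,0.3],1],[[0,0,0],[0,0,0.7],1],[[0,0,0],[0,0,0.9],1],[[0,0,0],[0,0,0.9],1],[[0,0,0],[0,0,0.8],1]]'
python3 -m handwheel '[[[0,0,0],[0,-0.3,0.3],1],[[0,0,0],[0,0,0],1],[[0,0,0],[0,0,0],1]]'
python3 - <<'E'
from h import *
o=robot.get_obs()
c,s=np.cos(1.5108),np.sin(1.5108);A=np.array([[c,s],[-s,c]])
p,d,K,T=snap('wrist');W=cloud(d,K,T);q,_,_,_=snap('scene')
save('v5',np.hstack([cv2.resize(p,(400,300)),cv2.resize(q,(400,300),interpolation=3)]))
W=W.reshape(-1,3);C=np.c_[(W[:,:2]-[.5275,.1022])@A.T,W[:,2]]*1000
L=C[(C[:,0]>0)&(C[:,0]<110)&(abs(C[:,1])>30)&(abs(C[:,1])<80)&(C[:,2]>40)]; print('lid',np.median(L[:,2]),np.polyfit(L[:,0],L[:,2],1))
C=C[(abs(C[:,1])<28)&(C[:,2]>76)&(C[:,2]<155)&(C[:,0]<60)&(C[:,0]>-125)]
for x in range(-95,40,5):
    k=C[(C[:,0]>=x)&(C[:,0]<x+5)]; a=k[abs(k[:,1])<9]; b=k[abs(k[:,1])>13]
    if len(k)>3: print(x,len(a),len(b),*[np.round(np.percentile(j[:,2],[5,50,95]),1) if len(j) else '' for j in (a,b)])
snap('top')
for q in ['cup','rivet_jar','stone']: print(q,[(round(b['p'],2),np.round(b['bbox'])) for b in robot.boxes_of(q,'top')][:1])
E
```

```text
time: 28.5
tool_pos: [0.5237, 0.0336, 0.2756]
ee_rot: [-3.141, -0.0, 1.511]
wrist_force: [-0.1, -0.1, 0.1]
width: 0.0006
finger_force: 0.0
time: 28.8
tool_pos: [0.5234, 0.0178, 0.2867]
ee_rot: [-3.138, -0.0, 1.51]
wrist_force: [1.3, -0.5, -0.2]
width: 0.0002
finger_force: 0.0
lid 70.72165342323672 [-1.53639940e-03  7.08563741e+01]
-85 30 0 [ 96.3  99.2 101.9] 
-80 62 0 [100.  101.1 102.5] 
-75 64 0 [100.  101.3 102.2] 
-70 75 0 [ 96.9  98.4 101.2] 
-65 62 0 [97.  98.  99.2] 
-60 66 37 [96.8 98.2 99.6] [90.  91.9 93.7]
-55 76 54 [97.1 98.1 99.5] [89.7 92.  93.8]
-50 66 28 [97.2 98.1 99.6] [ 89.6  91.1 101.3]
-45 63 51 [97.2 97.9 99.1] [ 90.6  92.1 101.2]
-40 78 52 [96.8 98.2 99.3] [ 89.7  97.3 101.3]
-35 48 60 [95.5 97.4 98.8] [ 90.4  97.3 101.6]
-30 0 65  [ 90.3  92.2 101.4]
-25 0 53  [ 90.6  92.5 101.3]
-20 0 49  [90.8 92.4 93.9]
-15 0 40  [90.8 92.4 93.7]
-10 0 50  [91.5 92.7 94.1]
-5 16 40 [ 98.4 100.  101.2] [90.8 92.8 94. ]
0 80 68 [ 98.   99.5 100.8] [91.1 93.1 95.5]
5 78 93 [ 98.6  99.7 100.9] [92.4 94.9 97.6]
10 50 92 [ 92.7  99.  100.4] [92.5 94.9 97.5]
15 0 7  [92.1 93.5 94.4]
cup [(0.59, array([414., 233., 449., 264.]))]
rivet_jar [(0.6, array([357., 260., 380., 277.]))]
stone [(0.92, array([127., 202., 170., 260.]))]
```

View pics/v5.png

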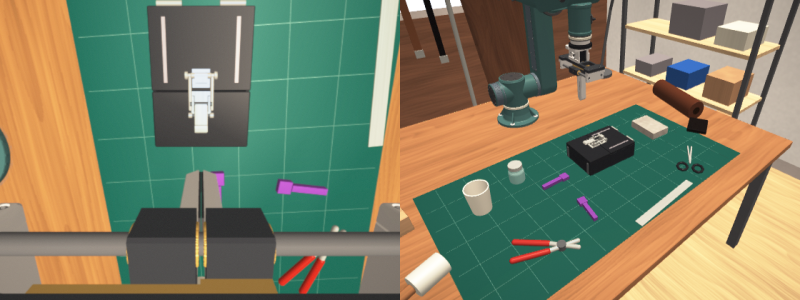

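The lever lies flat (tip at z≈101, as specified), the loop is level with its bar seated at case x≈10, and the lid is shut. The cup, jar and stone have not moved, and the robot touches nothing.

```bash
python3 -c "from bench import robot; print(robot.close_job())"
```

```text
the job is handed in; nothing more can be done
None
```

The punch is in the case, the lid is shut, the loop is hooked and the lever is snapped flat. The cup, jar and stone were not moved, and the job was handed in at about 29 s of the 72 s allowed.

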